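# Unguard the spindle bearing and press the grease gun home on its tilted nipple

### The arm

A 6-joint arm with a two-finger parallel gripper is mounted at the origin on the work surface. World frame = base frame: x ahead of the robot, y to its left, z up, the work surface at z = 0. Lengths are in m, angles in rad, forces in N, time in s.
With the tool pointing down it reaches from about 0.3 to 0.95 m from the base axis. Payload 3.1 kg.
Tool frame: the origin (TCP) lies midway between the tips of the shut fingers; the grasp point (between the pads) lies 19 mm behind it (arm.tcp_to_grasp is the distance from the TCP to the grasp point, in m); z points along the fingers, y is the line along which they close (so a half turn about z gives the same grasp; the last joint's range is limited). The gripper opens to 85 mm and grips with 20 to 120 N. Pads are 22 mm wide; open, the fingers measure 114 mm over their backs; the gripper's body (76 mm by 85 mm) begins 54 mm behind the grasp point. The pads swing forward as they close: fully open they stand 13 mm farther back than shut.
Start: joints at [1.105, 0.308, 1.634, -0, 1.2, -0.07], TCP at [0.241, 0.577, 0.231] pointing down, gripper open.
Joint ranges: [-3.06, 3.06], [-0.79, 1.96], [0.05, 2.63], [-1.19, 4.34], [0.05, 2.64], [-2.94, 2.94]. Speed limits (rad/s): [2.79, 2.79, 3.14, 3.14, 3.14, 3.14].

### API

Orientations are given as a unit quaternion [x, y, z, w].
In Python, from workcell import sense, optics, arm gives the robot as it stands.
- The arm moves only by the tool carry_out, never from a script. Its argument "series" is one flat list of numbers, 7 for each row, row after row: the turn, a rotation vector about the tool's x, y, z in degrees, then the shift along the tool's x, y, z in cm, then the opening, from 0 (shut) to 1 (fully open). In form: [wx, wy, wz, dx, dy, dz, hand, wx, wy, wz, dx, dy, dz, hand, ...]. A call has exactly 10 rows; each row is the pose to reach, as a shift and turn from the pose commanded when the call began, along the tool's axes at that moment; what a row does not reach only later rows make up. A row lasts 1/12 s, in which the tool goes at most 41.7 mm and 7.16 degrees, less where a joint would pass 70% of its speed; a pose out of reach is approached as far as the arm can. A call with a gripper value outside its range is refused whole. The fingers move at their own pace and stop on an object; "grip_force" is the grip in N (left out, the last holds). Time passes only in rows, so rows that repeat a pose let the fingers close, or fill a call up. It gives the time, the measured TCP pose, the force, the opening and the grip force at its end, in the units of the state.
- sense(): the state, without advancing time (a new reading comes with each control period).
- optics.grab_frame(name): name is "scene" or "top" or "wrist"; returns a dict with "frame" (420x560x3 uint8, red, green, blue), "depth" (420x560 float32, m along the optical axis (not along the pixel's ray), 0 where there is no reading), "mtx" (3x3 intrinsics, pixels), "rvec" (rotation vector, rad) and "tvec" (3), from world to camera coordinates, as OpenCV has them. Camera axes: x right, y down, z forward; pixel columns grow to the right and rows downward; lengths in m; the calibration is good to about 2 mm. A picture is of the moment at which its call begins.
- arm.sign_off(): hands the job in; it is judged then, once.
The state is a dict: "time_s": time; "joint_pos": joint angles; "dq": joint speeds; "effort": joint torques, N m; "tool_pos": TCP position; "tcp_rot": TCP orientation; "ft_force": force on the tool from outside, world axes, zero at the start; "wrist_torque": the same for the moment, N m; "gripper_width": finger opening in m; "gripper_force": force on a finger pad.
Only numpy, scipy, OpenCV 4.12 (cv2) and the standard library are available. Lean on these libraries where they do the work, as an engineer would, in place of code of your own. Each camera call takes 0.05 s, during which the arm holds its last target. There are 200 camera calls.

### The job

Lift the U-shaped dust guard off the green bearing block and hang it astride the horizontal steel rail, letting go of it there. Then pick up the small push-type grease gun, press its mouth squarely onto the block's tilted nipple until the nipple snaps down and is fully home, and finish still gripping the gun and holding it pressed home against the nipple's spring. Leave everything else on the bench where it lies.

Things in the scene. Friction and masses are not known exactly. Their poses are not given: they have to be found in the camera images.
- block: Green cast bearing block fixed to the bench; origin in the middle of its underside. Base plate 100 (x) x 92 (y) x 8 mm thick; the housing on it is 44 x 44 mm and 52 mm high; a steel shaft runs along its x, 30 mm up, ending 45 mm out on the -x side and carrying a pulley of 52 mm diameter 60 to 80 mm out on the +x side (top 56 mm high). A round boss of 22 mm diameter on top leans 28 degrees towards the block's -x and carries the nipple. The guard stands over it at the start.
- nipple_tip (a point): Tip of the steel grease nipple, on its axis: a round pin of 14 mm diameter with a domed end that sticks 28 mm out of the boss. Its z axis points out of the block along the pin, 28 degrees from vertical; the gun is pushed along -z. The point moves with the nipple.
- nipple (a joint): How far the nipple has sunk into its boss, m: 0 free, 0.009 fully home (hard stop). A spring with an over-centre snap pushes it out: it takes about 12 N to start it, then it gives way and the force falls steadily to about 5 N at the stop, where it must still be held. It springs out again when it is not held.
- guard_grip (a point): Grasp point on the wooden pull on top of the dust guard: the pull is 44 mm long (guard x), 16 mm thick (guard y, grip across this) and 34 mm tall, this point 22 mm above the metal plate and 12 mm below the pull's top, 122 mm above the feet of the legs. About 0.3 kg in all.
- guard_under (a point): Centre of the underside of the guard's top plate, 25 mm below the grasp point. z points up, towards the pull.
- guard: The dust guard, bare sheet metal bent to an inverted U; origin between the feet of its legs. Legs at its +y and -y sides, 97 mm long, 60 mm apart inside (66 outside), 50 mm wide along x, sheet 3 mm thick; open at its -x and +x ends. At the start it stands on the block's base plate, astride the housing and nipple; it must be lifted straight up by 100 mm to clear them.
- rail: Fixed stand with a horizontal steel bar; origin on the bench below the bar's middle. The bar runs along its y.
- rail_mid (a point): Middle of the bar's axis, 150 mm above the bench; bar diameter 16 mm, 240 mm long along this frame's y, carried by an upright at each end on a round foot. A thin wooden offcut (12 mm) lies on the bench below it.
- gun_grip (a point): Grasp point of the push-type grease gun, on its axis: a steel cylinder of 30 mm diameter and 90 mm height that stands upright on the bench on its open mouth. This point is 60 mm above the mouth; z points to the black domed cap, away from the mouth. About 0.28 kg.
- gun: The same grease gun; origin at the centre of its mouth, z towards the cap.
- gun_seat (a point): Floor of the bore in the gun's mouth, on its axis: bore 17 mm in diameter, 16 mm deep, so this is 16 mm above the mouth. The nipple's tip bears on it.
- glue: White glue bottle, 32 mm diameter, 85 mm tall, about 105 mm beyond the gun (+x of it); origin at its foot. Leave it.
- offcut: Thin wooden offcut under the rail, 160 x 35 x 12 mm; origin in the middle of its underside. Leave it.
- slat: Wooden slat at the far side, 50 x 220 x 14 mm; origin in the middle of its underside. Leave it.
- sanding_block: Cork sanding block on the left of the bearing block, nearer the robot, 70 x 40 x 30 mm; origin in the middle of its underside. Leave it.
- tin: Metal tin at the far left, 72 mm diameter, 75 mm tall; origin at its foot. Leave it.
- wrench: Steel wrench lying at the far right. Leave it.
- template: Plywood template, 110 x 45 x 8 mm, on the right of the bearing block, nearer the robot; origin in the middle of its underside. Leave it.
Not all that is in view belongs to the job. Leave any blue or red look-alike of the guard alone. What is shaped like the gun but purple is not meant.

How it is judged:
On the way, in this order (a step that is already met when the one before it is completed fails the run):
1. the guard hangs astride the rail, let go of (contact force between guard and rail above 1 N and contact force between guard and the fingers below 0.2 N and y of guard_under in the frame of rail_mid between -0.1 and 0.1 m and x of guard_under in the frame of rail_mid between -0.03 and 0.03 m and height (world z) of guard_under above 0.14 m and angle between guard's own z axis and vertical below 0.35 rad and linear speed of guard below 0.05 m/s), for 0.3 s.
2. the grease gun is pressed squarely home on the nipple (value of joint nipple above 0.0075 m and distance between gun_seat and nipple_tip below 0.005 m and angle between the z axis of gun_seat and the z axis of nipple_tip, either way round below 0.14 rad and contact force between gun and the fingers above 2 N), for 0.3 s.
At the end, for the whole second after the job is handed in: Guard astride the bar (plate centre within 30 mm across, 100 mm along from its middle, under 20 degrees tilt), not touched by the fingers; gripper holds the gun, nipple at least 7.5 of 9 mm down, its tip within 5 mm of the bore floor, axes within 8 degrees (all of step 1 and all of step 2); the arm keeps its last pose, push and grip.
It fails at once if something else on the bench is shifted by more than 30 mm (distance of any of glue, offcut, slat, sanding_block, tin, wrench, template from where it was at the start of the episode above 0.03 m).
It also fails if it takes over 64 s, if anything falls off the work surface, if the arm or the gripper's body presses on something with over 40 N, if the wrist force passes 120 N, or if a joint passes its speed limit or range.

## Working session

There is one attempt and no reset: what is moved stays moved. The work goes in short steps, Python scripts to look and compute and a tool call to move; the robot and the scene stay as the last step left them, time stands still between calls to the robot, and variables do not carry over. Pictures are saved under pics/ and viewed, at most 10 in all, crops included, and the job is handed in when it is done.

Besides the shell and the picture viewer there is one more tool, called after "Call:" as a command line: name --argument value ..., lists and objects as JSON in quotes. carry_out: Moves the arm, as the interface text tells. Its arguments: {"type":"object","properties":{"series":{"type":"array"},"grip_force":{"type":"number"}},"required":["series"]}

```bash
mkdir -p pics
cat > h.py <<'E'
import numpy as np, cv2
from scipy.spatial.transform import Rotation as R
from workcell import sense, optics, arm
def grab(n):
    f=optics.grab_frame(n); f['R']=cv2.Rodrigues(np.array(f['rvec'],float))[0]; f['t']=np.array(f['tvec'],float).ravel(); return f
def cloud(f):
    d=f['depth']; v,u=np.indices(d.shape); K=f['mtx']
    P=np.stack([(u-K[0][2])/K[0][0]*d,(v-K[1][2])/K[1][1]*d,d],-1)
    W=(P-f['t'])@f['R']; W[d==0]=np.nan; return W
def save(f,n): cv2.imwrite('pics/'+n,cv2.cvtColor(f['frame'],cv2.COLOR_RGB2BGR))
E
python3 - <<'E'
from h import *
for n in ('scene','top'):
    f=grab(n); save(f,n+'0.png'); np.savez(n+'0.npz',W=cloud(f),img=f['frame']); print(n,-f['R'].T@f['t'],f['mtx'][0][0])
s=sense(); print({k:np.round(v,3) for k,v in s.items()})
E
```

```text
scene [ 1.00245048 -0.17736104  0.9085059 ] 380.9240883162962
top [ 4.02483259e-01 -3.94531194e-04  1.14205500e+00] 408.81195357240586
{'time_s': np.float64(0.1), 'joint_pos': array([ 1.105,  0.309,  1.635,  0.   ,  1.2  , -0.07 ]), 'dq': array([ 0.002, -0.002, -0.002, -0.   , -0.002, -0.   ]), 'effort': array([-0.0000e+00, -4.1641e+01, -2.7764e+01, -0.0000e+00,  4.0000e-03,
       -0.0000e+00]), 'tool_pos': array([0.241, 0.576, 0.23 ]), 'tcp_rot': array([ 0.197,  0.98 , -0.001, -0.   ]), 'ft_force': array([ 0.108,  0.634, -0.921]), 'wrist_torque': array([-0.028,  0.024,  0.022]), 'gripper_force': np.float64(0.0), 'gripper_width': np.float64(0.085)}
```

View pics/scene0.png

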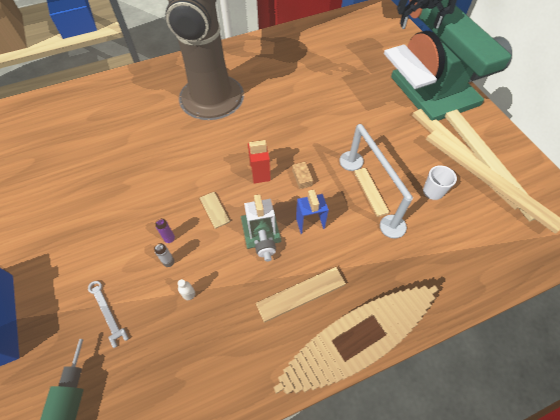

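View pics/top0.png

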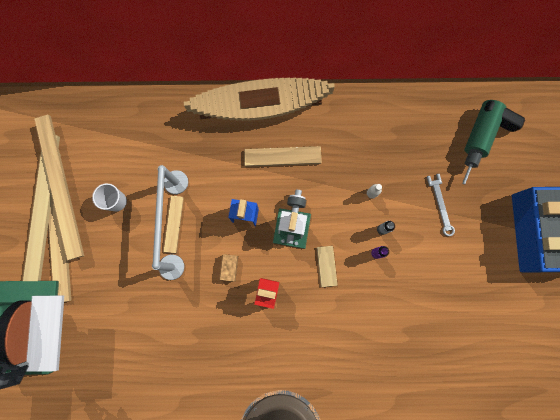

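The scene view shows the white guard at (259,212) over the green block, the steel gun at (164,255), the purple decoy at (165,231) and the rail from (360,127) to (408,197). In the top view the pull is at (294,221), the gun at (386,228), the pulley at (297,198), and the rail bar runs from (161,168) to (156,266).

Run:
```python
from h import *
for n,boxes in (('top',dict(guard=(270,185,320,255),gun=(372,214,402,240),rail=(145,160,195,285))),('scene',dict(guard=(238,190,285,262),gun=(150,238,178,268),rail=(335,120,415,240)))):
    z=np.load(n+'0.npz'); W=z['W']; I=z['img'].astype(int)
    for k,(a,b,c,d) in boxes.items():
        P=W[b:d,a:c].reshape(-1,3); C=I[b:d,a:c].reshape(-1,3)
        def rep(l,m):
            if m.sum()>3:
                Q=P[m]; ctr=Q[:,:2].mean(0); w,V=np.linalg.eigh(np.cov(Q[:,:2].T)); print(n,k,l,m.sum(),np.median(Q,0).round(4),Q.min(0).round(3),Q.max(0).round(3),'axis deg',np.degrees(np.arctan2(V[1,1],V[0,1])).round(1),'sd',np.sqrt(w).round(4))
        h=P[:,2]; sat=C.max(1)-C.min(1)
        if k=='guard':
            rep('pull',(h>.125)); rep('plate',(h>.1)&(h<.118)&(sat<40)); 
            g=(C[:,1]>C[:,0]+20)&(h<.02)&(h>.002); rep('base',g)
            if g.sum()>5: print(cv2.minAreaRect(P[g][:,:2].astype(np.float32)*1000))
            p=(h>.125)
            print(cv2.minAreaRect(P[p][:,:2].astype(np.float32)*1000))
        if k=='gun': rep('gun',h>.02); rep('cap',h>.08)
        if k=='rail': rep('bar',(h>.14)&(h<.17)); rep('all',(h>.02))
```

```text
top guard pull 117 [ 0.5391 -0.0351  0.1417] [ 0.517 -0.046  0.128] [ 0.561 -0.025  0.146] axis deg 168.6 sd [0.0046 0.013 ]
top guard plate 391 [ 0.5383 -0.0308  0.108 ] [ 0.51  -0.07   0.101] [ 0.57  -0.     0.117] axis deg 78.2 sd [0.0148 0.0215]
top guard base 428 [ 0.5148 -0.0402  0.0079] [ 0.484 -0.088  0.002] [0.591 0.017 0.013] axis deg 94.5 sd [0.031  0.0335]
((537.7584838867188, -35.40540313720703), (90.40917205810547, 98.47064971923828), 79.56568145751953)
((539.4842529296875, -34.909629821777344), (15.534502029418945, 43.372230529785156), 77.92180633544922)
top gun gun 165 [ 0.5297 -0.2824  0.0776] [ 0.517 -0.301  0.021] [ 0.546 -0.272  0.091] axis deg 109.8 sd [0.0079 0.0081]
top gun cap 57 [ 0.5307 -0.2852  0.0849] [ 0.52  -0.301  0.08 ] [ 0.544 -0.274  0.091] axis deg 50.9 sd [0.0077 0.0079]
top rail bar 725 [0.5476 0.2929 0.1566] [0.425 0.283 0.14 ] [0.683 0.306 0.164] axis deg 178.9 sd [0.0046 0.076 ]
top rail all 935 [0.55   0.2915 0.1554] [0.424 0.282 0.02 ] [0.683 0.306 0.164] axis deg 179.0 sd [0.0048 0.0872]
scene guard pull 126 [ 0.5444 -0.0396  0.1416] [ 0.519
[... 307 characters left out ...]
4 sd [0.0209 0.0305]
((540.2706909179688, -38.7724609375), (87.89441680908203, 95.79487609863281), 79.36637878417969)
((541.1544799804688, -38.72068786621094), (15.929261207580566, 44.538883209228516), 78.55096435546875)
scene gun gun 268 [ 0.5416 -0.2897  0.0692] [ 0.474 -0.307  0.02 ] [ 0.549 -0.267  0.091] axis deg 166.5 sd [0.0078 0.0157]
scene gun cap 66 [ 0.5392 -0.2895  0.086 ] [ 0.518 -0.305  0.081] [ 0.548 -0.278  0.091] axis deg 108.3 sd [0.0071 0.008 ]
scene rail bar 643 [0.5693 0.2873 0.156 ] [0.423 0.28  0.14 ] [0.684 0.302 0.161] axis deg 179.1 sd [0.0043 0.0765]
scene rail all 1070 [0.5742 0.2865 0.1513] [0.423 0.278 0.02 ] [0.684 0.302 0.161] axis deg 178.9 sd [0.0044 0.0959]
```

Pull at about (0.540, -0.037), top 0.142 as it should be (8 + 134 mm), and guard x is at -11.5°. The rail bar lies along world x, with its middle at about (0.554, 0.290) and its top at 0.158. I'll go above the pull first.

```bash
cat >> h.py <<'E'
def plan(pos,yaw=None,Rt=None):
    """pos: TCP target; yaw: world angle (deg) of tool y with tool z down, or Rt matrix"""
    s=sense(); R0=R.from_quat(s['tcp_rot']); p0=np.array(s['tool_pos'])
    if Rt is None:
        a=np.radians(yaw); y=np.array([np.cos(a),np.sin(a),0]); z=np.array([0,0,-1.]); Rt=np.c_[np.cross(y,z),y,z]
    w=np.degrees((R0.inv()*R.from_matrix(Rt)).as_rotvec()); d=R0.inv().apply(np.array(pos)-p0)*100
    print('turn',w.round(2),'shift cm',d.round(2),'rows',max(np.linalg.norm(d)/4.17,np.linalg.norm(w)/7.16).round(1),'| t',round(s['time_s'],2),'tcp',p0.round(4),'w',round(s['gripper_width'],4),'f',np.round(s['ft_force'],1))
E
python3 -c "
from h import *
plan((.54,-.037,.24),78.5)"
```

```text
turn [ -0.12  -0.02 -11.18] shift cm [-51.25 -45.02  -0.9 ] rows 16.4 | t 0.1 tcp [0.2406 0.576  0.2302] w 0.0853 f [ 0.1  0.6 -0.9]
```

Call:
carry_out --series '[0,0,-11.2,-51.2,-45,-0.9,1,0,0,-11.2,-51.2,-45,-0.9,1,0,0,-11.2,-51.2,-45,-0.9,1,0,0,-11.2,-51.2,-45,-0.9,1,0,0,-11.2,-51.2,-45,-0.9,1,0,0,-11.2,-51.2,-45,-0.9,1,0,0,-11.2,-51.2,-45,-0.9,1,0,0,-11.2,-51.2,-45,-0.9,1,0,0,-11.2,-51.2,-45,-0.9,1,0,0,-11.2,-51.2,-45,-0.9,1]' --grip_force 60

```text
time_s: 0.93
tool_pos: [0.4238, 0.2003, 0.2366]
tcp_rot: [0.1, 0.995, -0.0, -0.0]
ft_force: [1.3, 0.2, 0.7]
gripper_width: 0.0851
gripper_force: 0.0
```

```bash
python3 -c "
from h import *
plan((.54,-.037,.24),78.5)"
```

```text
turn [-0.01 -0.02  0.04] shift cm [-16.11 -20.94  -0.35] rows 6.3 | t 0.93 tcp [0.4238 0.2003 0.2366] w 0.0851 f [1.3 0.2 0.7]
```

Call:
carry_out --series '[0,0,0,-16.1,-20.9,-0.3,1,0,0,0,-16.1,-20.9,-0.3,1,0,0,0,-16.1,-20.9,-0.3,1,0,0,0,-16.1,-20.9,-0.3,1,0,0,0,-16.1,-20.9,-0.3,1,0,0,0,-16.1,-20.9,-0.3,1,0,0,0,-16.1,-20.9,-0.3,1,0,0,0,-16.1,-20.9,-0.3,1,0,0,0,-16.1,-20.9,-0.3,1,0,0,0,-16.1,-20.9,-0.3,1]'

```text
time_s: 1.77
tool_pos: [0.5389, -0.0335, 0.2392]
tcp_rot: [0.1, 0.995, 0.0, -0.001]
ft_force: [-0.8, 0.0, 0.2]
gripper_width: 0.0857
gripper_force: 0.0
```

Run:
```python
from h import *
f=grab('wrist'); save(f,'w1.png'); W=cloud(f)
m=(W[...,2]>.125)&(W[...,2]<.16)&(abs(W[...,0]-.54)<.05)&(abs(W[...,1]+.037)<.05)
# wooden colour only
I=f['frame'].astype(int); m&=(I[...,0]-I[...,2]>30)
print(m.sum()); P=W[m]; print(P.min(0),P.max(0),cv2.minAreaRect((P[:,:2]*1000).astype(np.float32)), -f['R'].T@f['t'])
plan((.54,-.037,.113),78.5)
```

```text
1031
[ 0.51868456 -0.04787838  0.12522599] [ 0.56372134 -0.02503732  0.14421851] ((540.9423217773438, -36.43175506591797), (15.145605087280273, 43.8175048828125), 78.8066635131836) [ 0.47213291 -0.02031874  0.38206736]
turn [ 0.03 -0.09  0.1 ] shift cm [-0.2  -0.36 12.63] rows 3.0 | t 1.82 tcp [ 0.5389 -0.0332  0.2393] w 0.0858 f [ 0.3  0.9 -0.5]
```

View pics/w1.png

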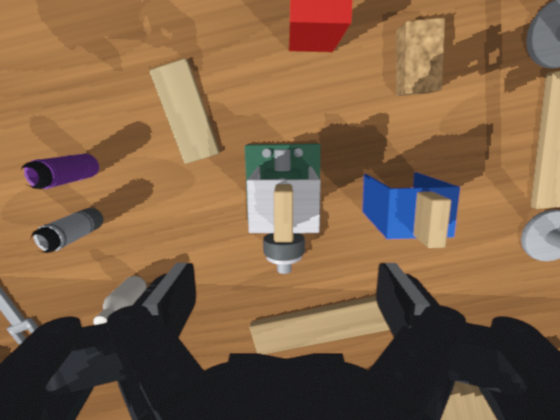

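The wrist view shows the pull at (283,212) on the white guard, between the open fingers. It measures 15x44 mm at (0.541, -0.036), so I go down and close.

Call:
carry_out --series '[0,0,0,-0.2,-0.2,4,1,0,0,0,-0.2,-0.2,8,1,0,0,0,-0.2,-0.2,10.5,1,0,0,0,-0.2,-0.2,12,1,0,0,0,-0.2,-0.2,12.6,1,0,0,0,-0.2,-0.2,12.6,1,0,0,0,-0.2,-0.2,12.6,0,0,0,0,-0.2,-0.2,12.6,0,0,0,0,-0.2,-0.2,12.6,0,0,0,0,-0.2,-0.2,12.6,0]' --grip_force 60

```text
time_s: 2.65
tool_pos: [0.5427, -0.037, 0.1154]
tcp_rot: [0.1, 0.995, -0.0, 0.002]
ft_force: [-0.4, -0.1, 1.0]
gripper_width: 0.0385
gripper_force: 0.0
```

Call:
carry_out --series '[0,0,0,0,0,0,0,0,0,0,0,0,0,0,0,0,0,0,0,0,0,0,0,0,0,0,0,0,0,0,0,0,0,0,0,0,0,0,0,0,0,0,0,0,0,0,0,-0.5,0,0,0,0,0,0,-1,0,0,0,0,0,0,-2,0,0,0,0,0,0,-3,0]'

```text
time_s: 3.48
tool_pos: [0.5402, -0.037, 0.1433]
tcp_rot: [0.1, 0.995, -0.0, -0.001]
ft_force: [0.4, 0.4, -3.9]
gripper_width: 0.0149
gripper_force: 58.8
```

```bash
python3 -c "
from h import *
plan((.541,-.037,.295),78.5)"
```

```text
turn [-0.02 -0.16  0.02] shift cm [-3.000e-02  1.000e-02 -1.517e+01] rows 3.6 | t 3.48 tcp [ 0.5402 -0.037   0.1433] w 0.0149 f [ 0.4  0.4 -3.9]
```

Call:
carry_out --series '[0,0,0,0,0,-2,0,0,0,0,0,0,-4,0,0,0,0,0,0,-6.5,0,0,0,0,0,0,-9,0,0,0,0,0,0,-11.5,0,0,0,0,0,0,-13.5,0,0,0,0,0,0,-15,0,0,0,0,0,0,-15.5,0,0,0,0,0,0,-15.5,0,0,0,0,0,0,-15.5,0]'

```text
time_s: 4.32
tool_pos: [0.541, -0.037, 0.2984]
tcp_rot: [0.1, 0.995, -0.0, -0.0]
ft_force: [-0.4, 0.2, -3.6]
gripper_width: 0.0151
gripper_force: 59.0
```

```bash
python3 -c "
from h import *
plan((.554,.290,.30),89)
f=grab('wrist'); save(f,'w2.png')
f=grab('scene'); save(f,'s2.png')
"
```

```text
turn [ -0.    -0.04 -10.48] shift cm [ 5.23 32.3  -0.16] rows 7.8 | t 4.32 tcp [ 0.541  -0.037   0.2984] w 0.0151 f [-0.4  0.2 -3.6]
```

View pics/s2.png

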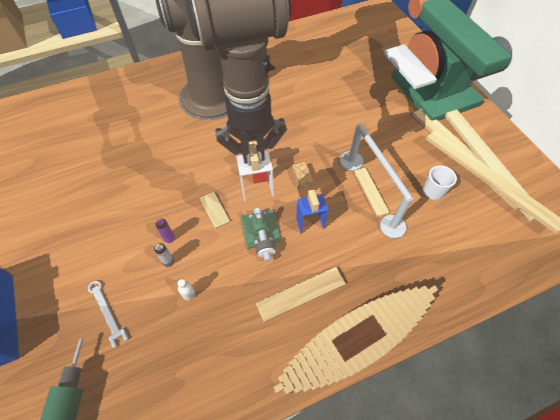

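The guard is held clear in the gripper at (255,170), and the block is uncovered at (262,235). Next I carry it over the bar at moderate speed.

Call:
carry_out --series '[0,0,-1,0.3,2,-0.2,0,0,0,-2,0.9,5.5,-0.2,0,0,0,-3,1.5,9.5,-0.2,0,0,0,-4.5,2.2,13.5,-0.2,0,0,0,-6,2.9,17.5,-0.2,0,0,0,-7.5,3.5,21.5,-0.2,0,0,0,-9,4.1,25.5,-0.2,0,0,0,-10,4.7,29,-0.2,0,0,0,-10.5,5.1,31.5,-0.2,0,0,0,-10.5,5.2,32.3,-0.2,0]'

```text
time_s: 5.25
tool_pos: [0.5533, 0.2942, 0.2985]
tcp_rot: [0.006, 1.0, 0.001, -0.002]
ft_force: [-0.0, 0.4, -3.2]
gripper_width: 0.015
gripper_force: 59.4
```

Call:
carry_out --series '[0,0,0,0,0,0,0,0,0,0,0,0,0,0,0,0,0,0,0,0,0,0,0,0,0,0,0,0,0,0,0,0,0,0,0,0,0,0,0,0,0,0,0,0,0,0,0,0,0,0,0,0,0,0,0,0,0,0,0,0,0,0,0,0,0,0,0,0,0,0]'

```text
time_s: 6.08
tool_pos: [0.5548, 0.2898, 0.3009]
tcp_rot: [0.009, 1.0, 0.0, 0.0]
ft_force: [0.2, -0.2, -3.9]
gripper_width: 0.015
gripper_force: 59.5
```

Run:
```python
from h import *
plan((.554,.290,.30),89)
f=grab('scene'); W=cloud(f); z=W[...,2]
m=(z>.145)&(z<.165)&(W[...,0]>.41)&(W[...,0]<.7)&(abs(W[...,1]-.29)<.025)
g=(abs(W[...,0]-.554)<.04)
P=W[m&~g]; print('bar',P.min(0),P.max(0),np.median(P,0), np.polyfit(P[:,0],P[:,1],1))
I=f['frame'].astype(int); wh=(I.max(-1)-I.min(-1)<30)
m=(z>.175)&(z<.29)&(abs(W[...,0]-.554)<.06)&(abs(W[...,1]-.29)<.06)&wh
P=W[m]; print(m.sum(),P.min(0),P.max(0))
for a in np.arange(.18,.29,.02):
    Q=P[abs(P[:,2]-a)<.01]; 
    if len(Q): print(a.round(2),len(Q),Q.min(0).round(3),Q.max(0).round(3))
```

```text
turn [0.   0.01 0.02] shift cm [0.08 0.02 0.09] rows 0.0 | t 6.08 tcp [0.5548 0.2898 0.3009] w 0.015 f [ 0.2 -0.2 -3.9]
bar [0.42415564 0.27826784 0.14503256] [0.6832077  0.30324195 0.16111548] [0.61726026 0.28746017 0.15578156] [-0.0161571   0.29741624]
778 [0.52666528 0.25250149 0.19469091] [0.5792377  0.32116913 0.28983916]
0.2 121 [0.527 0.253 0.195] [0.579 0.32  0.21 ]
0.22 191 [0.527 0.253 0.21 ] [0.578 0.321 0.23 ]
0.24 171 [0.529 0.253 0.23 ] [0.579 0.321 0.25 ]
0.26 160 [0.528 0.253 0.25 ] [0.579 0.32  0.27 ]
0.28 135 [0.53  0.253 0.27 ] [0.579 0.32  0.29 ]
```

Guard centre y is 0.287 and the bar 0.288 in the same view, so it is centred. I'll lower it about 13.3 cm.

Call:
carry_out --series '[0,0,0,0,0,1.5,0,0,0,0,0,0,4,0,0,0,0,0,0,6.5,0,0,0,0,0,0,9,0,0,0,0,0,0,11,0,0,0,0,0,0,12.2,0,0,0,0,0,0,12.7,0,0,0,0,0,0,13,0,0,0,0,0,0,13.2,0,0,0,0,0,0,13.2,0]'

```text
time_s: 6.97
tool_pos: [0.5557, 0.2903, 0.17]
tcp_rot: [0.009, 1.0, 0.0, 0.001]
ft_force: [-0.4, -0.3, -3.1]
gripper_width: 0.0147
gripper_force: 59.3
```

Call:
carry_out --series '[0,0,0,0,0,0,0,0,0,0,0,0,0,0,0,0,0,0,0,0.1,0,0,0,0,0,0,0.1,0,0,0,0,0,0,0.1,0,0,0,0,0,0,0.1,0,0,0,0,0,0,0.1,0,0,0,0,0,0,0.1,0,0,0,0,0,0,0.1,0,0,0,0,0,0,0.1,0]'

```text
time_s: 7.8
tool_pos: [0.5547, 0.2899, 0.1677]
tcp_rot: [0.009, 1.0, -0.0, -0.0]
ft_force: [-0.5, 0.5, -2.9]
gripper_width: 0.0152
gripper_force: 59.3
```

Call:
carry_out --series '[0,0,0,0,0,0.05,0,0,0,0,0,0,0.05,0,0,0,0,0,0,0.1,0,0,0,0,0,0,0.1,0,0,0,0,0,0,0.15,0,0,0,0,0,0,0.15,0,0,0,0,0,0,0.15,0,0,0,0,0,0,0.15,0,0,0,0,0,0,0.15,0,0,0,0,0,0,0.15,0]'

```text
time_s: 8.63
tool_pos: [0.5549, 0.29, 0.1676]
tcp_rot: [0.008, 1.0, 0.0, 0.0]
ft_force: [-4.7, -1.6, 5.2]
gripper_width: 0.0153
gripper_force: 60.7
```

Contact: the force rose to +5 N and the height stopped at 0.1676. I let go and then retreat up.

Call:
carry_out --series '[0,0,0,0,0,-0.1,0,0,0,0,0,0,-0.1,0.3,0,0,0,0,0,-0.1,0.4,0,0,0,0,0,-0.1,0.6,0,0,0,0,0,-0.1,0.8,0,0,0,0,0,-0.1,0.8,0,0,0,0,0,-0.1,0.8,0,0,0,0,0,-0.1,0.8,0,0,0,0,0,-0.1,0.8,0,0,0,0,0,-0.1,0.8]'

```text
time_s: 9.47
tool_pos: [0.5548, 0.2899, 0.1673]
tcp_rot: [0.009, 1.0, 0.0, 0.0]
ft_force: [0.4, -0.4, 0.2]
gripper_width: 0.0682
gripper_force: 0.0
```

Call:
carry_out --series '[0,0,0,0,0,-0.5,0.8,0,0,0,0,0,-2,0.8,0,0,0,0,0,-4.5,0.8,0,0,0,0,0,-7,0.8,0,0,0,0,0,-9,0.8,0,0,0,0,0,-10,0.8,0,0,0,0,0,-10,0.8,0,0,0,0,0,-10,0.8,0,0,0,0,0,-10,0.8,0,0,0,0,0,-10,0.8]'

```text
time_s: 10.3
tool_pos: [0.5536, 0.2894, 0.265]
tcp_rot: [0.009, 1.0, -0.001, -0.002]
ft_force: [-0.1, 0.5, -0.7]
gripper_width: 0.0685
gripper_force: 0.0
```

Run:
```python
from h import *
f=grab('scene'); W=cloud(f); z=W[...,2]; I=f['frame'].astype(int); wh=(I.max(-1)-I.min(-1)<30)
m=(z>.04)&(z<.172)&(abs(W[...,0]-.554)<.035)&(abs(W[...,1]-.29)<.07)&wh
P=W[m]; 
for a in np.arange(.05,.18,.02):
    Q=P[abs(P[:,2]-a)<.01]; 
    if len(Q): print(a.round(2),len(Q),Q.min(0).round(3),Q.max(0).round(3))
save(f,'s3.png')
# block and gun, unobstructed
f=grab('top'); save(f,'t3.png'); np.savez('t3.npz',W=cloud(f),img=f['frame'])
plan((.52,-.16,.27),80)
```

```text
0.05 1 [0.569 0.266 0.059] [0.569 0.266 0.059]
0.07 68 [0.531 0.262 0.06 ] [0.578 0.33  0.08 ]
0.09 51 [0.532 0.259 0.08 ] [0.579 0.265 0.099]
0.11 64 [0.531 0.257 0.1  ] [0.578 0.325 0.12 ]
0.13 80 [0.527 0.255 0.12 ] [0.579 0.323 0.14 ]
0.15 256 [0.519 0.253 0.14 ] [0.589 0.322 0.16 ]
0.17 127 [0.528 0.254 0.16 ] [0.579 0.322 0.17 ]
turn [-0.09 -0.16  9.02] shift cm [  2.62 -45.    -0.39] rows 10.8 | t 10.4 tcp [0.5539 0.2895 0.2654] w 0.0682 f [-0.2  0.6 -0.3]
```

View pics/s3.png

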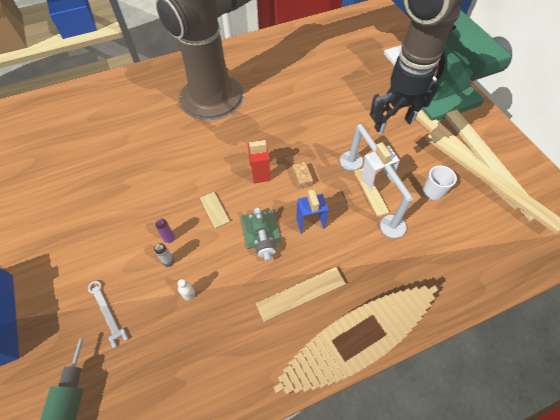

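The guard hangs astride the bar at (382,165), tilted about 6°, and the fingers are clear. Next the gun: I go above it and look.

Call:
carry_out --series '[0,0,10.5,1.4,-29,-1,0.8,0,0,10.5,1.4,-29,-1,0.8,0,0,10.5,1.4,-29,-1,0.8,0,0,10.5,1.4,-29,-1,0.8,0,0,10.5,1.4,-29,-1,0.8,0,0,10.5,1.4,-29,-1,0.8,0,0,10.5,1.4,-29,-1,0.8,0,0,10.5,1.4,-29,-1,1,0,0,10.5,1.4,-29,-1,1,0,0,10.5,1.4,-29,-1,1]'

```text
time_s: 11.23
tool_pos: [0.5356, 0.0003, 0.2767]
tcp_rot: [0.101, 0.995, 0.0, -0.001]
ft_force: [-0.0, 0.1, 0.6]
gripper_width: 0.0854
gripper_force: 0.0
```

Run:
```python
from h import *
plan((.535,-.287,.23),78.5)
f=grab('wrist'); save(f,'w4.png'); W=cloud(f); np.savez('w4.npz',W=W,img=f['frame'])
z=W[...,2]; I=f['frame'].astype(int)
m=(abs(W[...,0]-.54)<.08)&(abs(W[...,1]+.037)<.07)
g=m&(I[...,1]>I[...,0]+15)
for lo,hi in((.003,.014),(.048,.056)):
    k=g&(z>lo)&(z<hi)
    if k.sum()>20:
        P=W[k]; print(lo,k.sum(),cv2.minAreaRect((P[:,:2]*1000).astype(np.float32)),np.median(P,0))
k=m&(z>.058); P=W[k]; print('nipple',k.sum(),P.min(0),P.max(0)); i=P[:,2].argmax(); print(P[i]); v,u=np.where(k); print(u.min(),u.max(),v.min(),v.max())
```

```text
turn [ 0.04 -0.07 -0.04] shift cm [ -5.7  -28.16   4.64] rows 7.0 | t 11.23 tcp [5.356e-01 3.000e-04 2.767e-01] w 0.0854 f [-0.   0.1  0.6]
0.003 2769 ((539.115478515625, -37.418888092041016), (90.2873306274414, 98.78341674804688), 78.95825958251953) [ 0.53120031 -0.02255277  0.00823831]
0.048 375 ((539.1033935546875, -37.54279327392578), (27.108360290527344, 43.39390563964844), 80.39033508300781) [ 0.54032592 -0.03525331  0.05049304]
nipple 34575 [ 0.50903679 -0.07417655  0.05800911] [0.54929263 0.03299908 0.37859772]
[0.51901058 0.01932843 0.37859772]
0 432 182 419
```

View pics/w4.png

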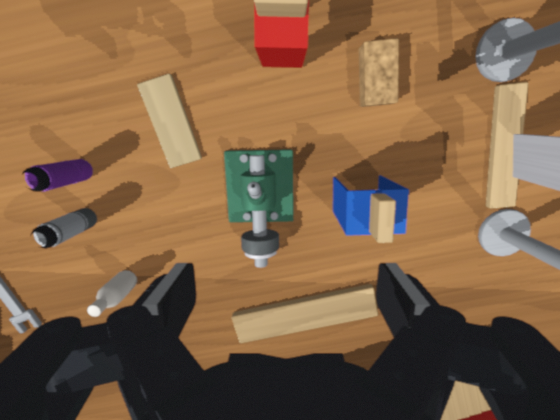

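The wrist view shows the block bare at (258,190), the nipple end at (255,187), the gun at (63,228) with its cap at (43,237), the purple one at (60,175) and the glue bottle at (112,293).

Run:
```python
from h import *
f=grab('scene'); np.savez('s4.npz',W=cloud(f),img=f['frame'])
a=np.radians(-11); bx=np.array([np.cos(a),np.sin(a),0]); by=np.array([-np.sin(a),np.cos(a),0])
n=np.array([0,0,1])*np.cos(np.radians(28))-bx*np.sin(np.radians(28))
for nm in('w4','t3','s4'):
    d=np.load(nm+'.npz'); W=d['W']; I=d['img'].astype(int)
    q=W-np.array([.539,-.037,0]); X=q@bx; Y=q@by; Z=W[...,2]
    m=(abs(X)<.05)&(abs(Y)<.03)&(Z>.06)&(Z<.13)
    P=np.c_[X[m],Y[m],Z[m]]; print(nm,m.sum(),P.min(0).round(4),P.max(0).round(4))
    nl=np.array([-np.sin(np.radians(28)),0,np.cos(np.radians(28))]); t=P@nl; r=P@np.array([np.cos(np.radians(28)),0,np.sin(np.radians(28))])
    for lo in np.arange(t.min(),t.max(),.006):
        k=(t>=lo)&(t<lo+.006)
        if k.sum(): print('  t%.3f n%d r %.4f..%.4f Y %.4f..%.4f'%(lo,k.sum(),r[k].min(),r[k].max(),P[k,1].min(),P[k,1].max()))
    print('  tmax',t.max())
    g=(abs(W[...,0]-.533)<.03)&(abs(W[...,1]+.288)<.03)&(Z>.01)
    G=W[g]; c=G[G[:,2]>.083]; s=G[(G[:,2]>.02)&(G[:,2]<.07)]
    print('  gun top',len(c),c.min(0).round(4),c.max(0).round(4),'side',len(s),s.min(0).round(4) if len(s) else '',s.max(0).round(4) if len(s) else '')
```

```text
w4 291 [-0.0199 -0.0115  0.0602] [0.0101 0.01   0.0891]
  t0.048 n17 r 0.0287..0.0372 Y -0.0094..0.0098
  t0.054 n102 r 0.0199..0.0366 Y -0.0115..0.0100
  t0.060 n19 r 0.0278..0.0336 Y -0.0060..0.0059
  t0.066 n32 r 0.0198..0.0335 Y -0.0060..0.0065
  t0.072 n22 r 0.0233..0.0333 Y -0.0066..0.0060
  t0.078 n84 r 0.0213..0.0336 Y -0.0073..0.0061
  t0.084 n15 r 0.0234..0.0304 Y -0.0045..0.0033
  tmax 0.08529115262774038
  gun top 249 [ 0.5204 -0.2987  0.0831] [ 0.5475 -0.2757  0.0913] side 659 [ 0.5188 -0.2951  0.02  ] [ 0.5484 -0.274   0.0698]
t3 59 [-0.0222 -0.0096  0.0603] [0.0078 0.0101 0.0913]
  t0.051 n14 r 0.0275..0.0362 Y -0.0087..0.0101
  t0.057 n15 r 0.0197..0.0357 Y -0.0096..0.0096
  t0.063 n3 r 0.0284..0.0307 Y -0.0042..0.0066
  t0.069 n7 r 0.0180..0.0326 Y -0.0009..0.0061
  t0.075 n6 r 0.0286..0.0316 Y -0.0046..0.0057
  t0.081 n12 r 0.0204..0.0308 Y -0.0054..0.0053
  t0.087 n2 r 0.0262..0.0281 Y -0.0028..0.0048
  tmax 0.08846279937698728
  gun top 40 [ 0.5198 -0.2995  0.0832] [ 0.5437 -0.2749  0.0923] side 52 [ 0.5172 -0.2927  0.0232] [ 0.5459 -0.2731  0.0674]
s4 86 [-0.0172 -0.0125  0.0605] [0.0116 0.0065 0.0884]
  t0.048 n12 r 0.0298..0.0387 Y -0.0125..0.0055
  t0.054 n24 r 0.0221..0.0378 Y -0.0120..0.0065
  t0.060 n10 r 0.0269..0.0347 Y -0.0086..0.0016
  t0.066 n14 r 0.0261..0.0345 Y -0.0098..0.0031
  t0.072 n9 r 0.0280..0.0337 Y -0.0091..0.0038
  t0.078 n15 r 0.0267..0.0361 Y -0.0088..0.0019
  t0.084 n2 r 0.0253..0.0299 Y -0.0005..0.0001
  tmax 0.08438152785128154
  gun top 57 [ 0.5197 -0.3047  0.083 ] [ 0.5461 -0.2791  0.093 ] side 116 [ 0.5318 -0.3064  0.0201] [ 0.548  -0.2769  0.0699]
```

Nipple tip at about (0.523, -0.034, 0.088), boss to tip 28 mm as stated, and gun centre at (0.5335, -0.2885), top 0.091. I'll move above the gun.

Call:
carry_out --series '[0,0,0,-5.5,-28.3,10.5,1,0,0,0,-5.5,-28.3,10.5,1,0,0,0,-5.5,-28.3,10.5,1,0,0,0,-5.5,-28.3,10.5,1,0,0,0,-5.5,-28.3,10.5,1,0,0,0,-5.5,-28.3,10.5,1,0,0,0,-5.5,-28.3,10.5,1,0,0,0,-5.5,-28.3,10.5,1,0,0,0,-5.5,-28.3,10.5,1,0,0,0,-5.5,-28.3,10.5,1]'

```text
time_s: 12.17
tool_pos: [0.5336, -0.2869, 0.1714]
tcp_rot: [0.1, 0.995, 0.001, -0.001]
ft_force: [0.5, 0.3, -0.9]
gripper_width: 0.0852
gripper_force: 0.0
```

Run:
```python
from h import *
plan((.5335,-.2885,.042),78.5)
f=grab('wrist'); W=cloud(f); Z=W[...,2]
g=(abs(W[...,0]-.533)<.025)&(abs(W[...,1]+.288)<.025)
G=W[g]; c=G[(G[:,2]>.083)&(G[:,2]<.1)]; s=G[(G[:,2]>.02)&(G[:,2]<.07)]
for q in(c,s): print(len(q),q.min(0).round(4),q.max(0).round(4))
I=f['frame'].astype(int); p=(I[...,2]>I[...,1]+25)&(I[...,0]>I[...,1]+5)&(Z>.02)&(Z<.12); print('purple',W[p].min(0),W[p].max(0))
```

```text
turn [ 0.09 -0.09  0.03] shift cm [-0.04 -0.18 12.94] rows 3.1 | t 12.17 tcp [ 0.5336 -0.2869  0.1714] w 0.0852 f [ 0.5  0.3 -0.9]
504 [ 0.5197 -0.3036  0.0831] [ 0.5467 -0.2768  0.0915]
317 [ 0.5184 -0.3038  0.02  ] [ 0.5327 -0.2752  0.07  ]
purple [ 0.45304594 -0.28567174  0.07331111] [ 0.48265405 -0.25602898  0.09131184]
```

Call:
carry_out --series '[0,0,0,0,-0.2,2,1,0,0,0,0,-0.2,5,1,0,0,0,0,-0.2,8,1,0,0,0,0,-0.2,10.5,1,0,0,0,0,-0.2,12,1,0,0,0,0,-0.2,12.7,1,0,0,0,0,-0.2,12.9,1,0,0,0,0,-0.2,12.9,1,0,0,0,0,-0.2,12.9,0.6,0,0,0,0,-0.2,12.9,0]' --grip_force 100

```text
time_s: 13.05
tool_pos: [0.5346, -0.2905, 0.0453]
tcp_rot: [0.1, 0.995, -0.001, 0.002]
ft_force: [-0.7, -0.3, 1.0]
gripper_width: 0.0637
gripper_force: 0.0
```

Call:
carry_out --series '[0,0,0,0,0,0,0,0,0,0,0,0,0,0,0,0,0,0,0,0,0,0,0,0,0,0,0,0,0,0,0,0,0,0,0,0,0,0,0,0,0,0,0,0,0,0,0,0,0,0,0,0,0,0,0,0,0,0,0,0,0,0,0,0,0,0,0,0,0,0]'

```text
time_s: 13.88
tool_pos: [0.5337, -0.2904, 0.0444]
tcp_rot: [0.1, 0.995, -0.0, 0.001]
ft_force: [-0.7, 1.6, 5.6]
gripper_width: 0.0277
gripper_force: 98.0
```

Call:
carry_out --series '[0,0,0,0,0,-0.5,0,0,0,0,0,0,-1.5,0,0,0,0,0,0,-3.5,0,0,0,0,0,0,-6,0,0,0,0,0,0,-9,0,0,0,0,0,0,-12,0,0,0,0,0,0,-15,0,0,0,0,0,0,-17,0,0,0,0,0,0,-18,0,0,0,0,0,0,-18,0]'

```text
time_s: 14.72
tool_pos: [0.5343, -0.291, 0.2264]
tcp_rot: [0.1, 0.995, -0.001, 0.002]
ft_force: [0.8, -0.5, -3.4]
gripper_width: 0.0281
gripper_force: 98.7
```

```bash
cat >> h.py <<'E'
A=np.radians(-11); bx=np.array([np.cos(A),np.sin(A),0]); by=np.array([-np.sin(A),np.cos(A),0])
T=np.radians(28); n=np.array([0,0,1])*np.cos(T)-bx*np.sin(T); e=bx*np.cos(T)+np.array([0,0,1])*np.sin(T)
RT=np.c_[np.cross(by,-n),by,-n]
TIP=np.array([.5227,-.0342,.088])
E
python3 -c "
from h import *
plan(TIP+n*(.0284+.06),Rt=RT)"
```

```text
turn [ -0.24 -27.71  -0.44] shift cm [10.43 24.91  5.93] rows 6.6 | t 14.72 tcp [ 0.5343 -0.291   0.2264] w 0.0281 f [ 0.8 -0.5 -3.4]
```

Call:
carry_out --series '[0,-2,0,0.8,2,0,0,0,-5,0,2,5,0,0,0,-9,0,3.3,8,0.3,0,0,-13,0,4.6,11,1,0,0,-17,-0.2,5.9,14,2,0,0,-20.5,-0.3,7.1,17,3,0,0,-24,-0.4,8.4,20,4,0,-0.2,-26.5,-0.4,9.5,22.7,5,0,-0.2,-27.7,-0.4,10.4,24.5,5.9,0,-0.2,-27.7,-0.4,10.4,24.9,5.9,0]'

```text
time_s: 15.55
tool_pos: [0.472, -0.022, 0.1568]
tcp_rot: [0.092, 0.968, -0.022, 0.231]
ft_force: [-1.9, -0.3, -4.0]
gripper_width: 0.0277
gripper_force: 99.3
```

Call:
carry_out --series '[0,0,0,0,0,0,0,0,0,0,0,0,0,0,0,0,0,0,0,0,0,0,0,0,0,0,0,0,0,0,0,0,0,0,0,0,0,0,0,0,0,0,0,0,0,0,0,0,0,0,0,0,0,0,0,0,0,0,0,0,0,0,0,0,0,0,0,0,0,0]'

```text
time_s: 16.38
tool_pos: [0.4806, -0.0254, 0.1643]
tcp_rot: [0.094, 0.966, -0.022, 0.238]
ft_force: [-0.2, -0.0, -2.6]
gripper_width: 0.0278
gripper_force: 99.3
```

Run:
```python
from h import *
plan(TIP+n*(.0284+.06),Rt=RT)
f=grab('scene'); save(f,'s5.png'); W=cloud(f); np.savez('s5.npz',W=W,img=f['frame'])
c=cv2.imread('pics/s5.png')[150:270,200:330]; cv2.imwrite('pics/s5c.png',cv2.resize(c,None,fx=5,fy=5))
g=grab('wrist'); save(g,'w5.png'); np.savez('w5.npz',W=cloud(g),img=g['frame'])
for nm,V in(('s',W),('w',cloud(g))):
    q=V-TIP; t=q@n; r=q@e; y=q@by
    print(nm)
    for lo in np.arange(-.028,.10,.007):
        k=(t>=lo)&(t<lo+.007)&(abs(r)<.02)&(abs(y)<.02)
        if k.sum()>3: print('t%.3f n%d r %.4f..%.4f y %.4f..%.4f'%(lo,k.sum(),r[k].min(),r[k].max(),y[k].min(),y[k].max()))
```

```text
turn [ 0.06 -0.3  -0.09] shift cm [-0.22 -0.06 -0.09] rows 0.1 | t 16.38 tcp [ 0.4806 -0.0254  0.1643] w 0.0278 f [-0.2 -0.  -2.6]
s
t-0.028 n17 r -0.0010..0.0099 y -0.0087..0.0067
t-0.021 n11 r -0.0033..0.0056 y -0.0093..0.0029
t-0.014 n14 r -0.0003..0.0062 y -0.0091..0.0041
t-0.007 n15 r -0.0005..0.0078 y -0.0084..0.0023
t0.042 n22 r 0.0003..0.0132 y -0.0157..0.0117
t0.049 n31 r -0.0008..0.0122 y -0.0153..0.0128
t0.056 n31 r -0.0023..0.0150 y -0.0160..0.0132
t0.063 n30 r 0.0005..0.0128 y -0.0153..0.0118
t0.070 n37 r -0.0055..0.0132 y -0.0162..0.0129
t0.077 n31 r 0.0010..0.0155 y -0.0157..0.0114
t0.084 n32 r 0.0016..0.0136 y -0.0198..0.0164
t0.091 n42 r 0.0038..0.0137 y -0.0195..0.0199
t0.098 n50 r 0.0016..0.0138 y -0.0188..0.0180
w
t-0.028 n49 r -0.0105..0.0039 y -0.0097..0.0087
t-0.021 n29 r -0.0077..-0.0005 y -0.0066..0.0068
t-0.014 n41 r -0.0075..-0.0004 y -0.0065..0.0067
t-0.007 n78 r -0.0073..-0.0022 y -0.0064..0.0057
t0.042 n76 r -0.0175..-0.0049 y -0.0140..0.0147
t0.049 n153 r -0.0176..-0.0054 y -0.0139..0.0151
t0.056 n157 r -0.0177..-0.0060 y -0.0136..0.0151
t0.063 n126 r -0.0176..-0.0071 y -0.0134..0.0146
t0.070 n258 r -0.0177..-0.0036 y -0.0145..0.0152
t0.077 n225 r -0.0175..-0.0051 y -0.0142..0.0147
t0.084 n261 r -0.0174..-0.0060 y -0.0137..0.0159
t0.091 n440 r -0.0175..-0.0060 y -0.0200..0.0200
t0.098 n540 r -0.0175..-0.0063 y -0.0199..0.0200
```

View pics/s5c.png

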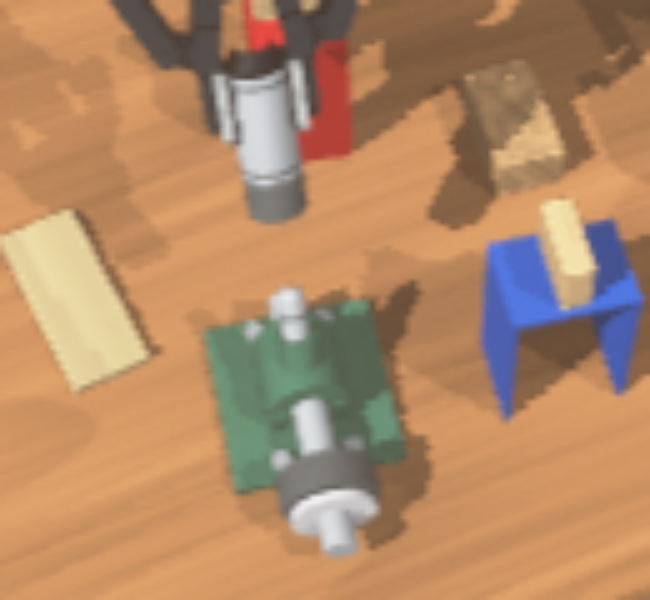

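The crop shows the gun held at (270,140), square to the nipple at (288,305). The same-view offset is about 2 mm across and 0.7 mm sideways, and the axes are parallel. I'll correct and slide the mouth over the tip.

Call:
carry_out --series '[0,-0.3,0,-0.2,-0.07,0.5,0,0,-0.3,0,-0.2,-0.07,1.5,0,0,-0.3,0,-0.2,-0.07,2.5,0,0,-0.3,0,-0.2,-0.07,3,0,0,-0.3,0,-0.2,-0.07,3.5,0,0,-0.3,0,-0.2,-0.07,3.8,0,0,-0.3,0,-0.2,-0.07,4.1,0,0,-0.3,0,-0.2,-0.07,4.4,0,0,-0.3,0,-0.2,-0.07,4.7,0,0,-0.3,0,-0.2,-0.07,4.9,0]'

```text
time_s: 17.32
tool_pos: [0.5048, -0.0307, 0.1217]
tcp_rot: [0.094, 0.966, -0.022, 0.241]
ft_force: [-0.2, -0.1, -2.3]
gripper_width: 0.0281
gripper_force: 99.3
```

Run:
```python
from h import *
plan(TIP+n*(.0284-.009),Rt=RT); s=sense(); F=np.array(s['ft_force']); print('F n,e,y',F@n,F@e,F@by)
V=cloud(grab('wrist')); q=V-TIP; t=q@n; r=q@e; y=q@by
for lo in np.arange(-.028,.06,.005):
        k=(t>=lo)&(t<lo+.005)&(abs(r)<.02)&(abs(y)<.02)
        if k.sum()>3: print('t%.3f n%d r %.4f..%.4f y %.4f..%.4f'%(lo,k.sum(),r[k].min(),r[k].max(),y[k].min(),y[k].max()))
```

```text
turn [ 0.06  0.01 -0.09] shift cm [-0.03 -0.    1.89] rows 0.5 | t 17.32 tcp [ 0.5048 -0.0307  0.1217] w 0.0281 f [-0.2 -0.1 -2.3]
F n,e,y -1.9514300817022698 -1.2437965389373113 -0.18294072697353925
t-0.028 n4 r -0.0101..-0.0094 y -0.0026..0.0030
t-0.008 n26 r -0.0151..-0.0031 y -0.0146..0.0129
t-0.003 n98 r -0.0153..-0.0038 y -0.0143..0.0145
t0.002 n105 r -0.0157..-0.0045 y -0.0140..0.0142
t0.007 n109 r -0.0154..-0.0037 y -0.0144..0.0144
t0.012 n121 r -0.0154..-0.0046 y -0.0133..0.0142
t0.017 n131 r -0.0155..-0.0018 y -0.0151..0.0146
t0.022 n150 r -0.0157..-0.0041 y -0.0143..0.0143
t0.027 n163 r -0.0155..-0.0027 y -0.0149..0.0143
t0.032 n170 r -0.0155..-0.0039 y -0.0145..0.0141
t0.037 n193 r -0.0156..-0.0047 y -0.0142..0.0137
t0.042 n308 r -0.0156..-0.0050 y -0.0199..0.0200
t0.047 n359 r -0.0158..-0.0049 y -0.0199..0.0200
t0.052 n406 r -0.0156..-0.0049 y -0.0199..0.0200
t0.057 n460 r -0.0156..-0.0048 y -0.0198..0.0200
```

The mouth is over the tip and centred (axis r -0.5 mm, y 0) with no side force. About 1.9 cm remain to home, so I press on slowly.

Call:
carry_out --series '[0,0,0,0,0,0.2,0,0,0,0,0,0,0.4,0,0,0,0,0,0,0.6,0,0,0,0,0,0,0.8,0,0,0,0,0,0,1,0,0,0,0,0,0,1.1,0,0,0,0,0,0,1.2,0,0,0,0,0,0,1.3,0,0,0,0,0,0,1.3,0,0,0,0,0,0,1.3,0]'

```text
time_s: 18.2
tool_pos: [0.5106, -0.0318, 0.1108]
tcp_rot: [0.094, 0.966, -0.023, 0.241]
ft_force: [-4.9, 1.3, 5.2]
gripper_width: 0.028
gripper_force: 99.7
```

Run:
```python
from h import *
plan(TIP+n*(.0284-.009),Rt=RT); s=sense(); F=np.array(s['ft_force']); print('F n,e,y',F@n,F@e,F@by)
```

```text
turn [ 0.06  0.   -0.08] shift cm [-0.02 -0.01  0.65] rows 0.2 | t 18.2 tcp [ 0.5106 -0.0318  0.1108] w 0.028 f [-4.9  1.3  5.2]
F n,e,y 6.944688642834462 -2.0397075641176623 0.343596727361544
```

Call:
carry_out --series '[0,0,0,0,0,0.1,0,0,0,0,0,0,0.2,0,0,0,0,0,0,0.3,0,0,0,0,0,0,0.4,0,0,0,0,0,0,0.5,0,0,0,0,0,0,0.6,0,0,0,0,0,0,0.7,0,0,0,0,0,0,0.7,0,0,0,0,0,0,0.7,0,0,0,0,0,0,0.7,0]'

```text
time_s: 19.03
tool_pos: [0.5139, -0.0324, 0.1043]
tcp_rot: [0.094, 0.966, -0.022, 0.241]
ft_force: [-5.2, 1.6, 4.8]
gripper_width: 0.0279
gripper_force: 100.3
```

Run:
```python
from h import *
plan(TIP+n*(.0284-.009),Rt=RT); s=sense(); F=np.array(s['ft_force']); print('F n,e,y',F@n,F@e,F@by)
```

```text
turn [ 0.06  0.01 -0.08] shift cm [-0.03 -0.01 -0.08] rows 0.0 | t 19.03 tcp [ 0.5139 -0.0324  0.1043] w 0.0279 f [-5.2  1.6  4.8]
F n,e,y 6.729873077295302 -2.526128799660673 0.6153706316054167
```

Call:
carry_out --series '[0,0,0,0,0,0.05,0,0,0,0,0,0,0.1,0,0,0,0,0,0,0.15,0,0,0,0,0,0,0.2,0,0,0,0,0,0,0.25,0,0,0,0,0,0,0.3,0,0,0,0,0,0,0.3,0,0,0,0,0,0,0.3,0,0,0,0,0,0,0.3,0,0,0,0,0,0,0.3,0]'

```text
time_s: 19.87
tool_pos: [0.5148, -0.0325, 0.1037]
tcp_rot: [0.093, 0.966, -0.023, 0.241]
ft_force: [-26.8, 4.9, 36.3]
gripper_width: 0.0278
gripper_force: 104.4
```

Run:
```python
from h import *
plan(TIP+n*(.0284-.009),Rt=RT); s=sense(); F=np.array(s['ft_force']); print('F n,e,y',F@n,F@e,F@by)
```

```text
turn [ 0.05  0.01 -0.07] shift cm [ 0.02 -0.01 -0.17] rows 0.0 | t 19.87 tcp [ 0.5148 -0.0325  0.1037] w 0.0278 f [-26.8   4.9  36.3]
F n,e,y 44.78115567100488 -7.005921546376275 -0.29842375909731356
```

The force jumped from 7 to 45 N, so this is the hard stop. I'll ease back 1 mm, hold, and check.

Call:
carry_out --series '[0,0,0,0,0,-0.1,0,0,0,0,0,0,-0.1,0,0,0,0,0,0,-0.1,0,0,0,0,0,0,-0.1,0,0,0,0,0,0,-0.1,0,0,0,0,0,0,-0.1,0,0,0,0,0,0,-0.1,0,0,0,0,0,0,-0.1,0,0,0,0,0,0,-0.1,0,0,0,0,0,0,-0.1,0]'

```text
time_s: 20.7
tool_pos: [0.5145, -0.0325, 0.1039]
tcp_rot: [0.094, 0.966, -0.023, 0.241]
ft_force: [-19.2, 3.3, 25.4]
gripper_width: 0.028
gripper_force: 102.5
```

Run:
```python
from h import *
plan(TIP+n*(.0284-.009),Rt=RT); s=sense(); F=np.array(s['ft_force']); print('F n,e,y',F@n,F@e,F@by)
f=grab('wrist'); V=cloud(f); q=V-TIP; t=q@n; r=q@e; y=q@by
for lo in np.arange(-.034,.04,.004):
        k=(t>=lo)&(t<lo+.004)&(abs(r)<.02)&(abs(y)<.02)
        if k.sum()>3: print('t%.3f n%d r %.4f..%.4f y %.4f..%.4f'%(lo,k.sum(),r[k].min(),r[k].max(),y[k].min(),y[k].max()))
c=np.vstack([cv2.resize(cv2.cvtColor(f['frame'],cv2.COLOR_RGB2BGR),(400,300)),cv2.resize(cv2.cvtColor(grab('scene')['frame'],cv2.COLOR_RGB2BGR)[120:270,220:420],(400,300))]); cv2.imwrite('pics/f.png',c)
```

```text
turn [ 0.05  0.01 -0.07] shift cm [ 0.   -0.01 -0.14] rows 0.0 | t 20.7 tcp [ 0.5145 -0.0325  0.1039] w 0.028 f [-19.2   3.3  25.4]
F n,e,y 31.527061478146035 -5.25845350321951 -0.43133823621511747
t-0.034 n217 r -0.0200..-0.0125 y -0.0110..0.0107
t-0.026 n50 r -0.0153..-0.0047 y -0.0139..0.0141
t-0.022 n73 r -0.0156..-0.0037 y -0.0143..0.0138
t-0.018 n93 r -0.0154..-0.0032 y -0.0145..0.0144
t-0.014 n87 r -0.0154..-0.0035 y -0.0143..0.0139
t-0.010 n109 r -0.0153..-0.0042 y -0.0140..0.0143
t-0.006 n68 r -0.0154..-0.0078 y -0.0125..0.0114
t-0.002 n124 r -0.0154..-0.0016 y -0.0150..0.0147
t0.002 n126 r -0.0154..-0.0038 y -0.0143..0.0143
t0.006 n120 r -0.0155..-0.0035 y -0.0145..0.0141
t0.010 n141 r -0.0157..-0.0033 y -0.0146..0.0142
t0.014 n135 r -0.0154..-0.0041 y -0.0143..0.0141
t0.018 n158 r -0.0152..-0.0047 y -0.0141..0.0139
t0.022 n259 r -0.0153..-0.0046 y -0.0199..0.0199
t0.026 n288 r -0.0153..-0.0044 y -0.0200..0.0198
t0.030 n312 r -0.0153..-0.0049 y -0.0199..0.0199
t0.034 n337 r -0.0153..-0.0047 y -0.0199..0.0199
t0.038 n373 r -0.0153..-0.0047 y -0.0200..0.0200
```

View pics/f.png

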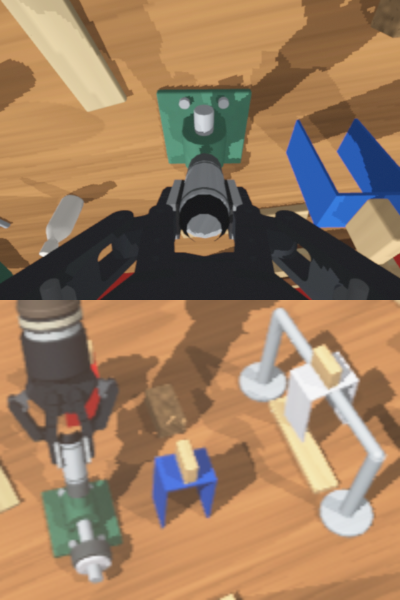

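The picture shows the gun at (205,190) seated straight on the nipple with its mouth about 3 mm from the boss, as it must be when home. The guard hangs on the bar at (325,385). I'm handing in.

```bash
python3 -c "
from h import *
print(arm.sign_off())"
```

```text
the job is handed in; nothing more can be done
None
```

The job is handed in: the guard hangs astride the rail, let go of, and the gun is still gripped and pressed against the nipple's hard stop with about 30 N; sign-off returned no verdict.

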